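Bring a pressure vessel to its venting stop with its ratchet wrench

TASK

The hex cap of the steel pressure vessel in the wooden tray has to be loosened with the ratchet wrench that sits on it. Flip the small red direction lever on the wrench's head fully over to the loosening side (the green dot), pushing it gently, then swing the wrench anticlockwise seen from above until you feel the cap come up firmly against its built-in stop, and leave it resting there without straining the stop. Never tighten the cap, let go of the wrench at the end, and leave the glassware and loose parts where they are.

Things in the scene. Friction and masses are not known exactly. Their poses are not given: they have to be found in the camera images.
- swing_axis (a point): Point on the upright swing axis of wrench and cap, centre of the top face of the wrench's head (136 mm above the table). Its x points along the handle from head to grip, z up; it turns with the wrench. The head is a steel disc 90 mm across, 114 to 136 mm up; the hex cap shows 6 mm above it. The wrench cannot be lifted off; the vessel below is fixed.
- handle_grip (a point): Centre of the black upright round grip at the handle's end, 150 mm from the swing axis, 158 mm above the table. Grip: 24 mm diameter, from 131 to 181 mm above the table, with a 27 mm rim 4 mm high on top. The handle bar between head and grip is 18 mm wide, its top face 131 mm above the table.
- ratchet (a joint): Swing of the wrench in rad, 0 at the start, grows anticlockwise seen from above; nothing in its way up to 1.9; do not swing below -0.1. Alone it turns with 0.35 N m of friction. Inside is a 12-tooth ratchet: it bites within 0.1 rad from the start, but swung back it clicks every 0.52 rad. Driving the cap takes about 1 N m (6 to 9 N at the grip).
- lever_top (a point): Centre of the top of the red lever's upright post: 10 mm diameter, 26 mm high, from 137 to 163 mm above the table. It is 26 mm out from the lever's pivot; the pivot lies on the wrench's centre line 46 mm from the swing axis towards the grip, so the post stands about 69 mm (72 when centred) from the swing axis along the handle and swings 12 mm to either side of the centre line.
- lever (a joint): Direction lever, rad, grows anticlockwise from above. Stops: 0 (where it starts: drives clockwise, tightening, red dot) and 1.0 (drives anticlockwise, loosening, green dot: left looking from head to grip). Stays where left, moves with 2 to 4 N at the post; counts as flipped above 0.85. Over about 5 N sideways on the post also begins to swing the wrench; over 15 N harms the lever.
- cap (a joint): Turn of the 40 mm hex cap in the middle of the head, rad, 0 at the start (tight), grows anticlockwise (loosening), stays where left (0.6 N m friction). Its stop comes somewhere between 0.42 and 0.95, cannot be seen or measured, only felt: the push at the grip rises from 6-9 N by 3 to 5 N within 0.1 rad. Holding 11 to 14 N along the swing is right; over about 17 N strains it.
- dog: Steel dog, an 8 mm ball under the cap's edge inside the head (hidden), 35 mm from the swing axis, 109 mm above the table; turns with the cap and meets the stop. Origin at its centre.
- collar: Brass collar of the vessel under the wrench's head, 86 mm across, 98 to 112 mm above the table, fixed; holds the hidden stop. Origin on the swing axis at table level.
- lever_post: The red post of the direction lever; origin on the lever's pivot at the height of the post's foot, x towards the post.
- beaker_a: Glass beaker, 40 mm across, 55 mm high, in the tray; origin at the centre of its underside. To be left alone.
- beaker_b: Another such beaker in the tray. To be left alone.
- gasket: Black rubber ring, 56 mm across, 6 mm high, in the tray. To be left alone.
- blue_bottle: Blue reagent bottle, 64 mm across, 120 mm high, on the table. To be left alone.
- green_bottle: Green reagent bottle, 64 mm across, 110 mm high, on the table. To be left alone.
- flask: Amber conical flask, 80 mm across, 114 mm high, on the table. To be left alone.
- stopper: Glass stopper, 36 mm across, 34 mm high, on the table. To be left alone.

How it is judged:
By the outcome, as a careful person would: the job done as asked, in the order asked, and still so for the second after the job is handed in, with the robot touching nothing.
It also fails if it takes over 58 s, if anything falls off the work surface, if the arm or the gripper's body presses on something with over 40 N, if the wrist force passes 120 N, or if a joint passes its speed limit or range.

ROBOT

A 7-joint arm with a two-finger parallel gripper is mounted at the origin on the work surface. World frame = base frame: x ahead of the robot, y to its left, z up, the work surface at z = 0. Lengths are in m, angles in rad, forces in N, time in s.
With the tool pointing down it reaches from about 0.425 to 0.975 m from the base axis. Payload 16.7 kg.
Tool frame: the origin (TCP) lies at the very end of the fingers, on their centre line; the grasp point (between the pads) lies 19 mm behind it (env.pinch_z is the distance from the TCP to the grasp point, in m); z points along the fingers, y is the direction in which the jaws open and shut (so a half turn about z gives the same grasp; the last joint's range is limited). The gripper opens to 85 mm and grips with 20 to 120 N. Pads are 22 mm wide; open, the fingers measure 114 mm over their backs; the gripper's body (76 mm by 85 mm) begins 54 mm behind the grasp point. The pads swing forward as they close: fully open they stand 13 mm farther back than shut.
Start: joints at [1.105, 0.426, 0.074, 1.606, -0.034, 1.111, -0.067], TCP at [0.21, -0.641, 0.231] pointing down, gripper open.
Joint ranges: [-2.85, 2.85], [-0.5, 2.14], [-1.23, 1.37], [0.21, 2.46], [-1.02, 4.16], [0.16, 2.05], [-2.73, 2.73]. Speed limits (rad/s): [1.89, 1.89, 2.39, 2.39, 3.01, 3.01, 3.01].

INTERFACE

Orientations are given as [roll, pitch, yaw] about the fixed x, y, z axes, in that order (R = Rz(yaw) Ry(pitch) Rx(roll)).
In Python, from cell import env, camera, get_calibration, finish_job gives the robot as it stands. The module is installed in compiled form; this text tells all that it offers.
- The arm moves only by the tool send_rows, never from a script. Its argument "series" is a list of rows, each a list of 7 numbers: the turn, a rotation vector about the world's x, y, z in degrees, then the shift along the world's x, y, z in mm, then the closure, from -1 (fully open) to 1 (shut). A call has exactly 8 rows; each row shifts and turns the commanded pose from where the row before left it; what a row does not reach is not made up. A row lasts 1/10 s, in which the tool goes at most 50 mm and 8.59 degrees, less where a joint would pass 70% of its speed; a pose out of reach is approached as far as the arm can. A call is refused whole if a number of a shift passes 50 or a number of a turn 8.59, either way. A call with a gripper value outside its range is refused whole. The fingers move at their own pace and stop on an object; "grip_force" is the grip in N (left out, the last holds). Time passes only in rows, so rows that do not move let the fingers close, or fill a call up. It gives the time, the measured TCP pose, the force and the opening at its end, in the units of the state.
- env.state(): the state, without advancing time (a new reading comes with each control period).
- camera(name): name is "scene" or "top"; returns (picture, depth): 480x640x3 uint8, red, green, blue; 480x640 float32, m along the optical axis (not along the pixel's ray), 0 where there is no reading.
- get_calibration(name): a dict with "intrinsics" (3x3 intrinsics, pixels), "rvec" (rotation vector, rad) and "tvec" (3), from world to camera coordinates, as OpenCV has them. Camera axes: x right, y down, z forward; pixel columns grow to the right and rows downward; lengths in m; the calibration is good to about 2 mm. A picture is of the moment at which its call begins. get_calibration takes no time and is no camera call.
- finish_job(): hands the job in, once; it reports no verdict.
The state is a dict: "clock": time; "joint_positions": joint angles; "joint_velocities": joint speeds; "effort": joint torques, N m; "eef_pos": TCP position; "ee_rot": TCP orientation; "contact_force": force on the tool from outside, world axes, zero at the start; "wrist_torque": the same for the moment, N m; "finger_gap": opening from 0.0 (shut) to 1.0 (fully open).
Only numpy, scipy, OpenCV 4.12 (cv2) and the standard library are available. Lean on these libraries where they do the work, as an engineer would, in place of code of your own. Each camera call takes 0.05 s, during which the arm holds its last target.

## Working session

There is one attempt and no reset: what is moved stays moved. The work goes in short steps, Python scripts to look and compute and a tool call to move; the robot and the scene stay as the last step left them, time stands still between calls to the robot, and variables do not carry over. Pictures are saved under pics/ and viewed, and the job is handed in when it is done.

Besides the shell and the picture viewer there is one more tool, called after "Call:" as name([rows], argument=value, ...), one row to a line, values as JSON. send_rows: Moves the arm, as the interface text tells. Its arguments: {"type":"object","properties":{"series":{"type":"array","items":{"type":"array","items":{"type":"number"}}},"grip_force":{"type":"number"}},"required":["series"]}

```bash
mkdir -p pics; python3 - <<'E'
from cell import env,camera,get_calibration
import cv2,numpy as np
for n in("scene","top"):
    p,d=camera(n); cv2.imwrite(f"pics/{n}0.png",p[:,:,::-1]); np.savez(f"{n}0.npz",p=p,d=d)
    c=get_calibration(n); R=cv2.Rodrigues(np.array(c["rvec"]))[0]; print(n,c["intrinsics"],-R.T@np.array(c["tvec"]).ravel(),R)
print(env.state())
E
```

```text
scene [[519.03752039   0.         310.42874765]
 [  0.         519.03752039 225.32499022]
 [  0.           0.           1.        ]] [ 1.18407192 -0.41647041  0.92010733] [[ 0.61205979  0.79081073  0.00109497]
 [ 0.58343651 -0.45062386 -0.67567742]
 [-0.53383954  0.41419383 -0.7371966 ]]
top [[615.01546075   0.         317.83911884]
 [  0.         615.01546075 254.91446736]
 [  0.           0.           1.        ]] [0.40821132 0.02168643 1.62535346] [[ 0.03124066 -0.99940109  0.0148826 ]
 [-0.98850842 -0.03309663 -0.14749822]
 [ 0.14790244 -0.01010363 -0.98895034]]
{'clock': 0.1, 'joint_positions': array([ 1.10454496,  0.42668584,  0.07385632,  1.60653262, -0.03409709,
        1.11075553, -0.06706717]), 'joint_velocities': array([ 0.00120382, -0.00109025, -0.00171475, -0.0002928 , -0.00037085,
        0.0003186 , -0.00014341]), 'effort': array([ 6.25647517e-03, -9.51533175e+01,  3.77062216e+00, -4.64402318e+01,
        1.95838558e-02,  6.56923105e-03, -3.89855290e-05]), 'eef_pos': array([ 0.21011491, -0.64109742,  0.23067436]), 'ee_rot': array([-3.14047385e+00,  8.40301284e-05,  3.16751204e-01]), 'contact_force': array([0.21570522, 0.34389362, 0.31052347]), 'wrist_torque': array([ 0.04698502,  0.03646573, -0.04287991]), 'finger_gap': 1.0019585147179408}
```

View pics/scene0.png

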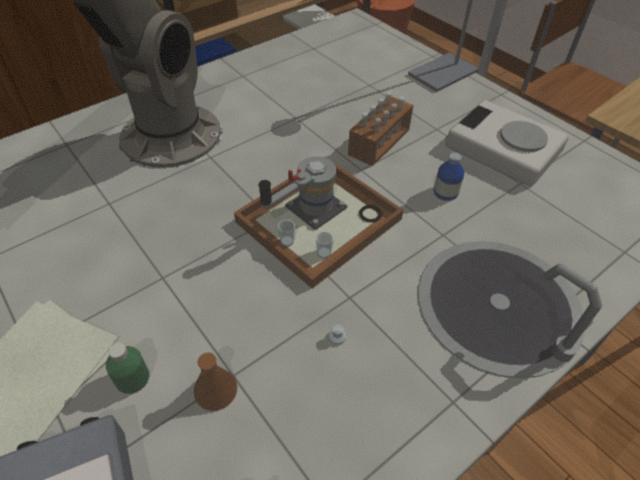

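View pics/top0.png

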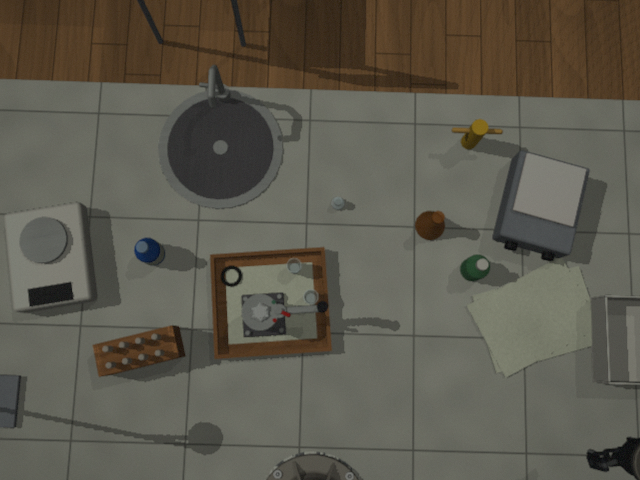

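```bash
cat > h.py <<'E'
import cv2,numpy as np
from cell import env,camera,get_calibration
def ray(n,u,v,z):
    c=get_calibration(n);R=cv2.Rodrigues(np.array(c["rvec"]))[0];t=np.array(c["tvec"]).ravel()
    C=-R.T@t; x=cv2.undistortPoints(np.array([[[u,v]]],float),np.array(c["intrinsics"]),None).ravel()
    d=R.T@np.r_[x,1]; return C+d*(z-C[2])/d[2]
def proj(n,P):
    c=get_calibration(n);return cv2.projectPoints(np.atleast_2d(np.array(P,float)),np.array(c["rvec"]),np.array(c["tvec"]),np.array(c["intrinsics"]),None)[0].reshape(-1,2)
def crop(n,p,x0,y0,w,h,s,f):
    cv2.imwrite(f,cv2.resize(p[y0:y0+h,x0:x0+w,::-1],None,fx=s,fy=s,interpolation=cv2.INTER_CUBIC))
E
python3 - <<'E'
from h import *
for n,b in(("scene",(225,140,160,120)),("top",(200,240,140,105))):
    p=np.load(n+"0.npz")["p"]; crop(n,p,*b,5,f"pics/{n}0c.png")
    h=cv2.cvtColor(p,cv2.COLOR_RGB2HSV)
    m=((h[...,0]<6)|(h[...,0]>174))&(h[...,1]>150)&(h[...,2]>70)
    k=np.zeros_like(m);k[b[1]:b[1]+b[3],b[0]:b[0]+b[2]]=1;m&=k
    ys,xs=np.nonzero(m);print(n,list(zip(xs,ys)))
    m=(p.max(2)<30)&k
    N,l,s,c=cv2.connectedComponentsWithStats(m.astype(np.uint8))
    for i in range(1,N):
        if s[i,4]>15:print(s[i],c[i])
E
```

```text
scene [(np.int64(299), np.int64(170)), (np.int64(290), np.int64(171)), (np.int64(294), np.int64(176)), (np.int64(295), np.int64(176)), (np.int64(294), np.int64(177)), (np.int64(295), np.int64(177)), (np.int64(296), np.int64(177)), (np.int64(297), np.int64(177)), (np.int64(293), np.int64(178)), (np.int64(294), np.int64(178)), (np.int64(295), np.int64(178)), (np.int64(296), np.int64(178))]
top [(np.int64(283), np.int64(311)), (np.int64(282), np.int64(312)), (np.int64(283), np.int64(312)), (np.int64(284), np.int64(312)), (np.int64(285), np.int64(312)), (np.int64(286), np.int64(312)), (np.int64(282), np.int64(313)), (np.int64(283), np.int64(313)), (np.int64(284), np.int64(313)), (np.int64(285), np.int64(313)), (np.int64(286), np.int64(313)), (np.int64(287), np.int64(313)), (np.int64(288), np.int64(313)), (np.int64(284), np.int64(314)), (np.int64(285), np.int64(314)), (np.int64(286), np.int64(314)), (np.int64(287), np.int64(314)), (np.int64(288), np.int64(314)), (np.int64(289), np.int64(314)), (np.int64(285), np.int64(315)), (np.int64(286), np.int64(315)), (np.int64(287), np.int64(315)), (np.int64(288), np.int64(315)), (np.int64(289), np.int64(315)), (np.int64(288), np.int64(316)), (np.int64(273), np.int64(319)), (np.int64(274), np.int64(319)), (np.int64(275), np.int64(319)), (np.int64(273), np.int64(320)), (np.int64(274), np.int64(320)), (np.int64(275), np.int64(320)), (np.int64(276), np.int64(320)), (np.int64(274), np.int64(321)), (np.int64(275), np.int64(321))]
[221 266  20  20 116] [230.25       275.54310345]
[318 302  10  10  77] [322.18181818 306.46753247]
```

View pics/scene0c.png

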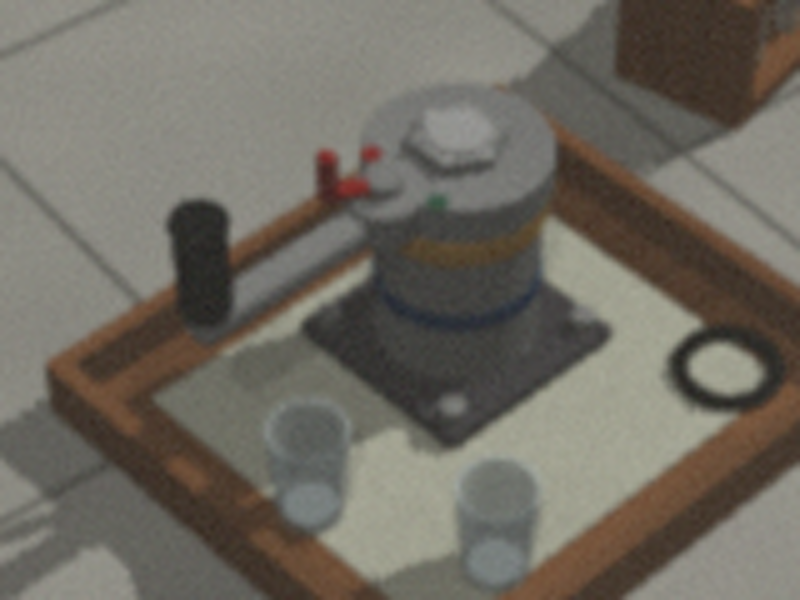

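View pics/top0c.png

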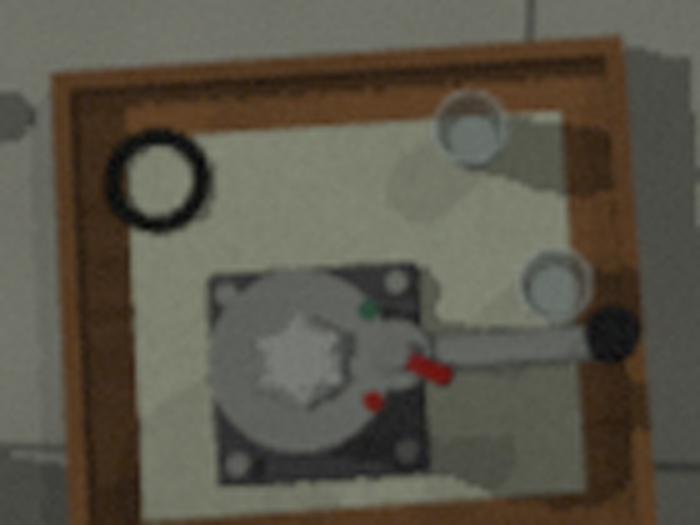

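```bash
python3 - <<'E'
from h import *
p=np.load("top0.npz")["p"]; d=np.load("top0.npz")["d"]
g=ray("top",322.2,306.4,.179);print("grip",g)
# hex top / bright
sub=p.astype(int)
hx=ray("top",260,311.6,.142);print("hex",hx)
# head top from depth: points z in .125-.139
c=get_calibration("top");R=cv2.Rodrigues(np.array(c["rvec"]))[0];t=np.array(c["tvec"]).ravel();K=np.array(c["intrinsics"])
vs,us=np.mgrid[290:345,225:335]
z=d[290:345,225:335]
X=np.stack([(us-K[0,2])/K[0,0]*z,(vs-K[1,2])/K[1,1]*z,z],-1)
W=(X-t)@R
m=(W[...,2]>.129)&(W[...,2]<.15)
m8=m.astype(np.uint8)
N,l,s,cc=cv2.connectedComponentsWithStats(m8)
print(N,s)
for r in m8: print("".join(".#"[k] for k in r))
ct=np.argwhere(m8)
mm=m&(us<283-5)
print(cv2.minEnclosingCircle(W[mm][:,:2].astype(np.float32)))
a=W[...,2]; mg=a>.165
print("gripdepth",W[mg].mean(0),mg.sum())
for nm,P in (("lever top px",0),):
    print(ray("top",283.5,312,.163),ray("top",287.5,314.3,.163), ray("scene",290,171.2,.163),ray("scene",265,182,.181))
E
```

```text
grip [ 0.50264937 -0.00714945  0.179     ]
hex [0.4877824  0.14112147 0.142     ]
7 [[   0    0  110   55 4736]
 [  16    3   77   38 1308]
 [  77   15    2    1    2]
 [  80   15    1    1    1]
 [  94   21    1    1    1]
 [  99   21    1    1    1]
 [  64   26    1    1    1]]
..............................................................................................................
..............................................................................................................
..............................................................................................................
.................................####.........................................................................
.............................#############....................................................................
..........................##################..................................................................
.........................####################.................................................................
.......................###################
[... 4840 characters left out ...]
.
..............................................................................................................
..............................................................................................................
..............................................................................................................
..............................................................................................................
((0.4897024631500244, 0.142490953207016), 0.04578884318470955)
gripdepth [0.48670286 0.00113823 0.4285334 ] 124
[0.48749554 0.08380426 0.163     ] [0.48237075 0.0741277  0.163     ] [0.48147876 0.07184781 0.163     ] [ 0.49357523 -0.00116701  0.181     ]
```

```bash
python3 - <<'E'
from h import *
ax=np.array([.4897,.1425]); 
for n in("scene","top"):
    print(n,proj(n,[[*ax,.136],[.5026,-.0071,.181],[.5026,-.0071,.131],[.4934,.0003,.181]]))
    th=np.arange(0,2*np.pi,np.pi/4)
    print(proj(n,[[ax[0]+.045*np.cos(a),ax[1]+.045*np.sin(a),.136] for a in th]).round(1).tolist())
p=np.load("scene0.npz")["p"]
m=(p[170:210,250:280].max(2)<48)
for r in m: print("".join(".#"[k] for k in r))
E
```

```text
scene [[317.54602947 169.384562  ]
 [265.09390244 185.52932836]
 [266.56699342 202.57018095]
 [265.53244068 181.66322259]]
[[330.1, 180.0], [337.3, 171.1], [332.8, 161.5], [319.8, 156.7], [305.5, 159.2], [298.0, 167.7], [301.8, 177.5], [315.2, 182.8]]
top [[259.65857486 310.92519779]
 [322.19696666 306.3652137 ]
 [321.74583105 307.69996507]
 [318.92270495 310.19279771]]
[[260.5, 292.3], [247.1, 297.3], [241.0, 310.3], [245.8, 323.8], [258.8, 329.7], [272.3, 324.6], [278.3, 311.5], [273.4, 298.2]]Traceback (most recent call last):
  File "<stdin>", line 9, in <module>
  File "<stdin>", line 9, in <genexpr>
TypeError: string indices must be integers, not 'numpy.bool'
```

```bash
python3 - <<'E'
from h import *
p=np.load("scene0.npz")["p"]
m=(p[172:210,252:280].max(2)<52)
for i,r in enumerate(m): print(172+i,"".join(".#"[int(k)] for k in r))
t=np.load("top0.npz")["p"]
m=(t[296:318,310:334].max(2)<35)
for i,r in enumerate(m): print(296+i,"".join(".#"[int(k)] for k in r))
for g in([.5026,-.0071],[.4934,.0003]):
  th=np.arange(0,2*np.pi,np.pi/8)
  for z,r in((.181,.0135),(.131,.012)):
    for n in("scene","top"):
      q=proj(n,[[g[0]+r*np.cos(a),g[1]+r*np.sin(a),z] for a in th]);print(g,z,n,q.min(0),q.max(0))
E
```

```text
172 ............................
173 ............................
174 ............................
175 ............................
176 ............................
177 ............................
178 ............................
179 ............................
180 ............................
181 ..........######............
182 .........#.######...........
183 ........##########..........
184 ........##########..........
185 .......###########..........
186 ........#########...........
187 ........##########..........
188 ........###.######..........
189 .........#########..........
190 .........#########..........
191 .........#########..........
192 .........#########..........
193 .........##########.........
194 .........##########.........
195 .........##########.........
196 .........##########.........
197 .........#########..........
198 .........##########.........
199 .........#########..........
200 .........##########.........
201 .........##########.........
202 ..........########..........
203 ..........########..........
204 ............#####...........
205 .......
[... 767 characters left out ...]
........................
[0.5026, -0.0071] 0.181 scene [258.7021559  181.14835249] [271.49920454 189.9844686 ]
[0.5026, -0.0071] 0.181 top [316.44508303 300.61290274] [327.94776273 312.13346961]
[0.5026, -0.0071] 0.131 scene [261.07109181 198.6782431 ] [272.07291165 206.51868058]
[0.5026, -0.0071] 0.131 top [316.80251088 302.75370214] [326.68834792 312.65800907]
[0.4934, 0.0003] 0.181 scene [259.18712113 177.34609704] [271.89111839 186.05289043]
[0.4934, 0.0003] 0.181 top [313.16478189 304.4294698 ] [324.67953823 315.97211705]
[0.4934, 0.0003] 0.131 scene [261.52339934 194.87289552] [272.44782821 202.60233796]
[0.4934, 0.0003] 0.131 top [313.6314091  306.44644446] [323.527281   316.36910429]
```

Call:
send_rows([
  [0, 0, -1.6, 30, 36, 0, 1],
  [0, 0, -1.6, 30, 36, 0, 1],
  [0, 0, -1.6, 30, 36, 0, 1],
  [0, 0, -1.6, 30, 36, 0, 1],
  [0, 0, -1.6, 30, 36, 0, 1],
  [0, 0, -1.6, 30, 36, 0, 1],
  [0, 0, -1.7, 30, 36, 0, 1],
  [0, 0, -1.8, 30, 36, 0, 1],
], grip_force=40)

```text
clock: 0.9
eef_pos: [0.451, -0.3517, 0.2312]
ee_rot: [-3.141, 0.0, 0.087]
contact_force: [-0.0, -0.7, 0.8]
finger_gap: 0.003
```

Call:
send_rows([
  [0, 0, 0, 0, 46, 0, 1],
  [0, 0, 0, 0, 46, 0, 1],
  [0, 0, 0, 0, 46, 0, 1],
  [0, 0, 0, 0, 46, 0, 1],
  [0, 0, 0, 0, 46, 0, 1],
  [0, 0, 0, 0, 46, 0, 1],
  [0, 0, 0, 0, 46, 0, 1],
  [0, 0, 0, 0, 46, 0, 1],
])

```text
clock: 1.7
eef_pos: [0.4497, 0.0163, 0.2314]
ee_rot: [3.141, -0.0, 0.088]
contact_force: [1.4, -0.9, 0.1]
finger_gap: 0.001
```

Call:
send_rows([
  [0, 0, 0, 0, 26, 0, 1],
  [0, 0, 0, 0, 20, 0, 1],
  [0, 0, 0, 0, 10, -24, 1],
  [0, 0, 0, 0, 0, -24, 1],
  [0, 0, 0, 0, 0, -20, 1],
  [0, 0, 0, 0, 0, -15, 1],
  [0, 0, 0, 0, 0, 0, 1],
  [0, 0, 0, 0, 0, 0, 1],
])

```text
clock: 2.5
eef_pos: [0.4502, 0.0707, 0.1485]
ee_rot: [-3.141, 0.001, 0.088]
contact_force: [0.8, -0.8, 0.1]
finger_gap: -0.0
```

```bash
python3 - <<'E'
from h import *
for n,b in(("scene",(225,120,160,120)),("top",(200,240,140,105))):
    p,d=camera(n); crop(n,p,*b,5,f"pics/{n}1c.png")
print(env.state()["contact_force"],env.state()["eef_pos"])
E
```

```text
[-0.5499949   0.2049322   0.70794211] [0.45070285 0.07070299 0.14912272]
```

View pics/scene1c.png

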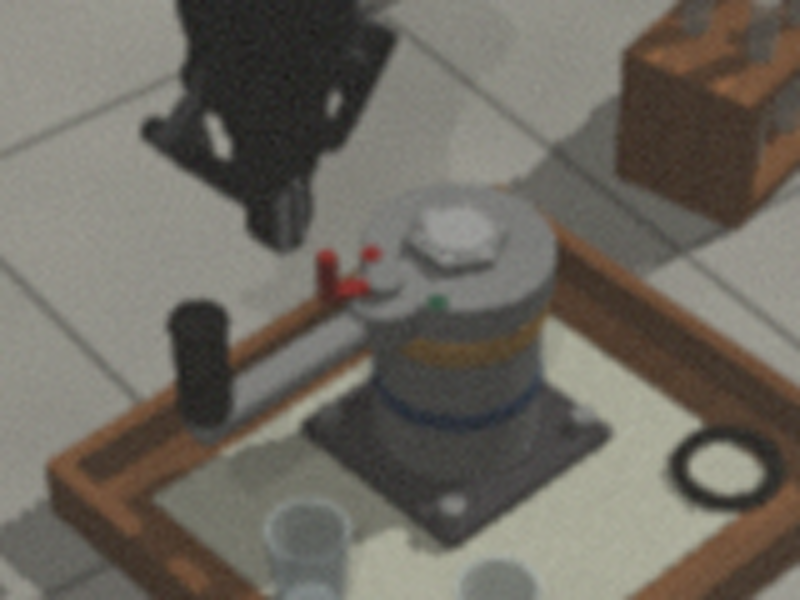

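View pics/top1c.png

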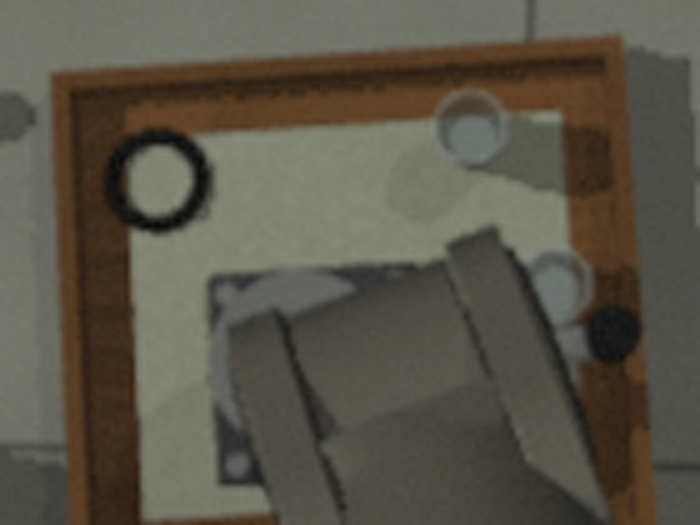

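Call:
send_rows([
  [0, 0, 0, 4, 1, 0, 1],
  [0, 0, 0, 4, 0, 0, 1],
  [0, 0, 0, 4, 0, 0, 1],
  [0, 0, 0, 3, 0, 0, 1],
  [0, 0, 0, 3, 0, 0, 1],
  [0, 0, 0, 3, 0, 0, 1],
  [0, 0, 0, 2, 0, 0, 1],
  [0, 0, 0, 2, 0, 0, 1],
])

```text
clock: 3.4
eef_pos: [0.4751, 0.0714, 0.1481]
ee_rot: [3.141, 0.001, 0.088]
contact_force: [-2.7, -2.3, 0.0]
finger_gap: -0.002
```

Call:
send_rows([
  [0, 0, 0, 2, 0, 0, 1],
  [0, 0, 0, 2, 0, 0, 1],
  [0, 0, 0, 1, 0, 0, 1],
  [0, 0, 0, 1, 0, 0, 1],
  [0, 0, 0, 1, 0, 0, 1],
  [0, 0, 0, 1, 0, 0, 1],
  [0, 0, 0, 1, 0, 0, 1],
  [0, 0, 0, 0, 0, 0, 1],
])

```text
clock: 4.2
eef_pos: [0.4845, 0.0717, 0.1483]
ee_rot: [-3.141, -0.0, 0.088]
contact_force: [-1.0, -0.3, 0.1]
finger_gap: -0.002
```

Call:
send_rows([
  [0, 0, 0, 1, 0, 0, 1],
  [0, 0, 0, 1, 0, 0, 1],
  [0, 0, 0, 1, 0, 0, 1],
  [0, 0, 0, 1, 0, 0, 1],
  [0, 0, 0, 0.5, 0, 0, 1],
  [0, 0, 0, 0.5, 0, 0, 1],
  [0, 0, 0, 0.5, 0, 0, 1],
  [0, 0, 0, 0.5, 0, 0, 1],
])

```text
clock: 5.0
eef_pos: [0.4902, 0.0717, 0.1483]
ee_rot: [-3.142, 0.0, 0.088]
contact_force: [-2.5, 1.3, 1.3]
finger_gap: 0.001
```

```bash
python3 - <<'E'
from h import *
p,d=camera("scene"); crop("scene",p,245,140,80,60,10,"pics/scene2c.png")
print(env.state()["contact_force"],env.state()["eef_pos"])
E
```

```text
[-2.96482321  0.85585764  0.1813745 ] [0.4903251  0.07167486 0.14831328]
```

View pics/scene2c.png

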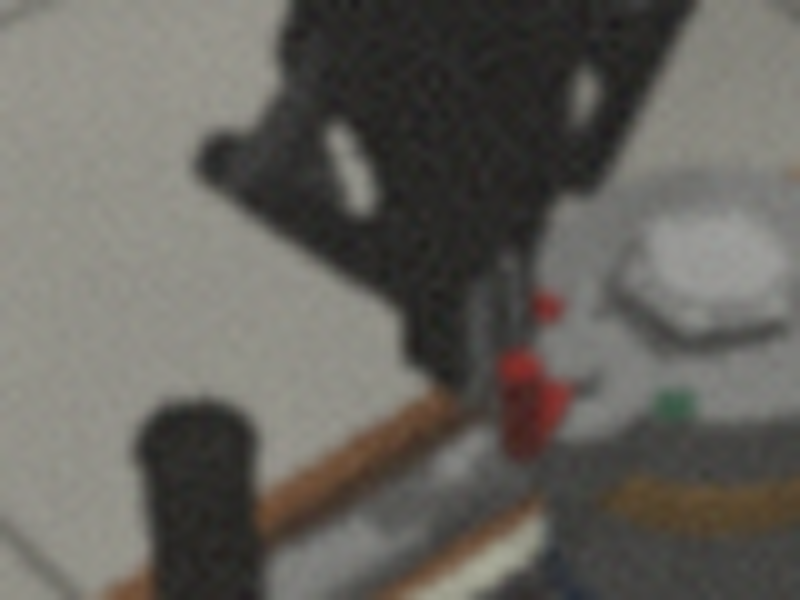

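```bash
python3 - <<'E'
from h import *
q=ray("scene",245+520/10-.5,140+362/10-.5,.163);print(q)
A=np.array([.4897,.1425]);u=np.array([.0129,-.1496]);u/=np.hypot(*u);l=np.array([-u[1],u[0]])
print((q[:2]-A)@u,(q[:2]-A)@l)
P=A+.0688*u+.0125*l;print(P,proj("scene",[[*P,.163]]))
E
```

```text
[0.50190482 0.07435467 0.163     ]
0.06894191399582485 0.006305254476168581
[0.50806447 0.07502826] [[298.45206731 177.0882318 ]]
```

Call:
send_rows([
  [0, 0, 0, 0.5, 0, 0, 1],
  [0, 0, 0, 0.5, 0, 0, 1],
  [0, 0, 0, 0.5, 0, 0, 1],
  [0, 0, 0, 0.5, 0, 0, 1],
  [0, 0, 0, 0.5, 0, 0, 1],
  [0, 0, 0, 0.5, 0, 0, 1],
  [0, 0, 0, 0, 0, 0, 1],
  [0, 0, 0, 0, 0, 0, 1],
])

```text
clock: 5.85
eef_pos: [0.493, 0.0718, 0.1483]
ee_rot: [-3.141, 0.0, 0.088]
contact_force: [-5.1, 4.2, 1.2]
finger_gap: -0.0
```

Call:
send_rows([
  [0, 0, 0, 0.3, 0, 0, 1],
  [0, 0, 0, 0.3, 0, 0, 1],
  [0, 0, 0, 0.3, 0, 0, 1],
  [0, 0, 0, 0.3, 0, 0, 1],
  [0, 0, 0, 0.3, 0, 0, 1],
  [0, 0, 0, 0, 0, 0, 1],
  [0, 0, 0, 0, 0, 0, 1],
  [0, 0, 0, 0, 0, 0, 1],
])

```text
clock: 6.65
eef_pos: [0.4944, 0.0718, 0.1482]
ee_rot: [-3.141, 0.001, 0.088]
contact_force: [-6.4, 3.4, 1.0]
finger_gap: 0.001
```

```bash
python3 - <<'E'
from h import *
p,d=camera("scene"); crop("scene",p,245,140,80,60,10,"pics/scene3c.png")
print(env.state()["contact_force"],env.state()["eef_pos"])
E
```

```text
[-5.58645123  3.64978445  1.34653112] [0.49444461 0.07183462 0.14823232]
```

View pics/scene3c.png

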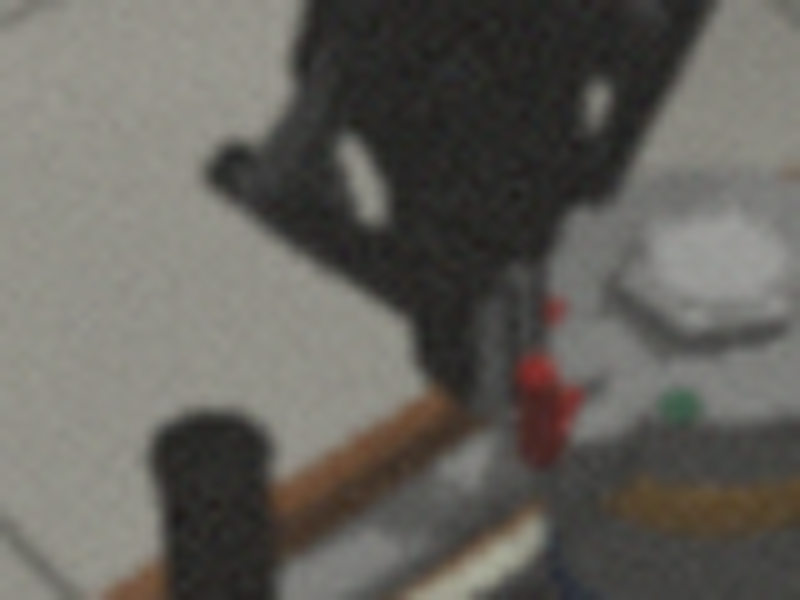

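Call:
send_rows([
  [0, 0, 0, -9, 0, 0, 1],
  [0, 0, 0, -10, -2, 0, 1],
  [0, 0, 0, -10, -20, 0, 1],
  [0, 0, 0, 0, -25, 0, 1],
  [0, 0, 0, 0, -25, 0, 1],
  [0, 0, 0, 0, -12, 0, 1],
  [0, 0, 0, 0, 0, 0, 1],
  [0, 0, 0, 0, 0, 0, 1],
])

```text
clock: 7.5
eef_pos: [0.4657, -0.0119, 0.1484]
ee_rot: [-3.141, -0.0, 0.088]
contact_force: [-0.3, -0.1, -0.2]
finger_gap: -0.001
```

```bash
python3 - <<'E'
from h import *
for n,b in(("scene",(225,130,160,120)),("top",(200,240,140,105))):
    p,d=camera(n); crop(n,p,*b,5,f"pics/{n}4c.png")
    print(env.state()["contact_force"],env.state()["eef_pos"])
E
```

```text
[ 0.77832654  0.37437196 -0.10876297] [ 0.46573695 -0.01155683  0.14839326]
[ 0.00598553  1.13986904 -1.22844385] [ 0.46575587 -0.01142674  0.14835621]
```

View pics/scene4c.png

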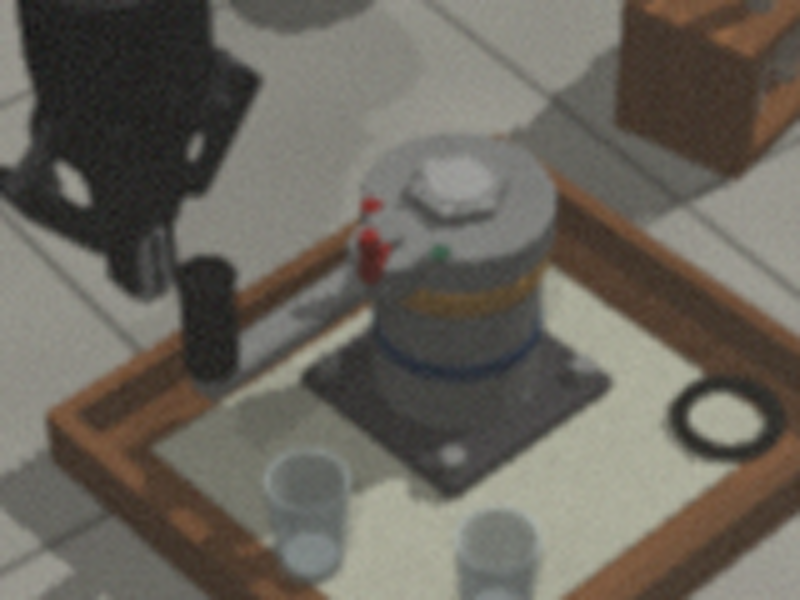

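View pics/top4c.png

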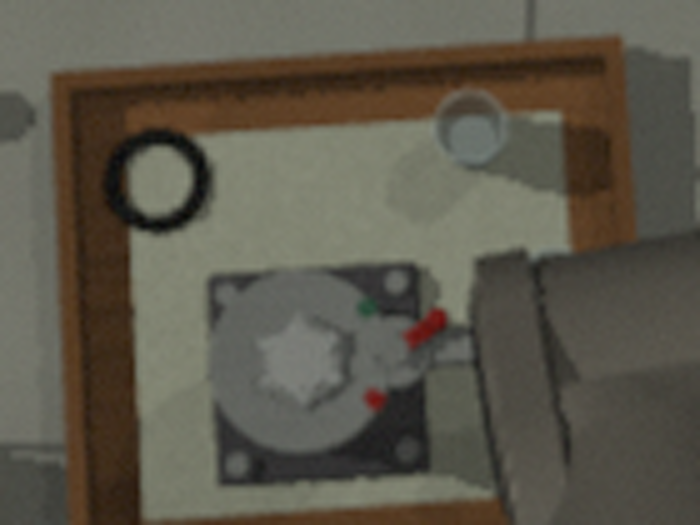

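```bash
python3 - <<'E'
from h import *
A=np.array([.4897,.1425])
def at(crp,y0,z): return ray("scene",225+crp[0]/5-.4,y0+crp[1]/5-.4,z)[:2]
g0=at((199,212),140,.181);g1=at((208,268),130,.181);  # relative motion of grip
print(g0,g1,g1-g0)
g=np.array([.5026,-.0071])+g1-g0; u=(g-A)/np.hypot(*(g-A));l=np.array([-u[1],u[0]]);print("swing",np.hypot(*(g1-g0))/.15,g,u)
for s in (0,.02,.04,.06):
    th=np.arctan2(-.1496,.0129)+s;u=np.array([np.cos(th),np.sin(th)]);l=np.array([-u[1],u[0]])
    q=at((370,238),130,.163);v=q-A-.046*u;print(s,q,"lever",.5+np.arctan2(v@l,v@u),np.hypot(*v))
    # top: pixel
    t=ray("top",200+437/5-.4,240+318/5-.4,.163)[:2];v=t-A-.046*u;print("top",t,.5+np.arctan2(v@l,v@u),np.hypot(*v))
E
```

```text
[ 0.49280849 -0.00216011] [ 0.49814664 -0.00126432] [0.00533815 0.00089579]
swing 0.03608525894705137 [ 0.50793815 -0.00620421] [ 0.12173499 -0.99256264]
0 [0.50854676 0.07506653] lever 1.0176022248001213 0.02624060696706854
top [0.50858639 0.07632555] 1.04721627658513 0.02523763492025272
0.02 [0.50854676 0.07506653] lever 0.9664421082838337 0.025805945040363588
top [0.50858639 0.07632555] 0.9953137637859586 0.024779444920725945
0.04 [0.50854676 0.07506653] lever 0.9139422299421971 0.025413875553447905
top [0.50858639 0.07632555] 0.9419075822487621 0.02436387848187592
0.06 [0.50854676 0.07506653] lever 0.8601879446082499 0.025066557403910453
top [0.50858639 0.07632555] 0.8870782894643429 0.02399332068145221
```

```bash
cat > path.py <<'E'
from h import *
A=np.array([.4897,.1425]);th0=np.arctan2(-.1496,.0129)
def tcp(s,off=.0245,r=.15):
    th=th0+s;u=np.array([np.cos(th),np.sin(th)]);l=np.array([-u[1],u[0]]);return A+r*u-off*l
if __name__=="__main__":
    p=tcp(0);print(np.degrees(th0)+90)
    for s in np.arange(.0,1.13,.04):
        q=tcp(s);print(round(s,2),q.round(4),((tcp(s+.04)-q)*1000).round(2),round(5+np.degrees(s),1))
E
python3 path.py
```

```text
4.928420868896495
0.0 [ 0.4782 -0.0091] [ 6.07 -0.34] 5.0
0.04 [ 0.4842 -0.0094] [ 6.08 -0.1 ] 7.3
0.08 [ 0.4903 -0.0095] [6.08 0.15] 9.6
0.12 [ 0.4964 -0.0093] [6.07 0.39] 11.9
0.16 [ 0.5025 -0.009 ] [6.05 0.63] 14.2
0.2 [ 0.5085 -0.0083] [6.02 0.87] 16.5
0.24 [ 0.5145 -0.0074] [5.98 1.11] 18.8
0.28 [ 0.5205 -0.0063] [5.93 1.35] 21.0
0.32 [ 0.5264 -0.005 ] [5.87 1.59] 23.3
0.36 [ 0.5323 -0.0034] [5.8  1.82] 25.6
0.4 [ 0.5381 -0.0016] [5.72 2.05] 27.9
0.44 [5.438e-01 5.000e-04] [5.64 2.28] 30.2
0.48 [0.5495 0.0028] [5.54 2.5 ] 32.5
0.52 [0.555  0.0053] [5.44 2.72] 34.8
0.56 [0.5604 0.008 ] [5.32 2.94] 37.1
0.6 [0.5658 0.0109] [5.2  3.15] 39.4
0.64 [0.571  0.0141] [5.07 3.35] 41.7
0.68 [0.576  0.0174] [4.93 3.55] 44.0
0.72 [0.581 0.021] [4.79 3.75] 46.3
0.76 [0.5858 0.0247] [4.63 3.94] 48.5
0.8 [0.5904 0.0286] [4.47 4.12] 50.8
0.84 [0.5949 0.0328] [4.3  4.29] 53.1
0.88 [0.5992 0.0371] [4.13 4.46] 55.4
0.92 [0.6033 0.0415] [3.95 4.62] 57.7
0.96 [0.6072 0.0461] [3.76 4.78] 60.0
1.0 [0.611  0.0509] [3.57 4.92] 62.3
1.04 [0.6146 0.0558] [3.37 5.06] 64.6
1.08 [0.6179 0.0609] [3.16 5.19] 66.9
1.12 [0.6211 0.0661] [2.95 5.32] 69.2
```

Call:
send_rows([
  [0, 0, 0, 6.5, 1.2, 0, 1],
  [0, 0, 0, 6.0, 1.2, 0, 1],
  [0, 0, 1.5, 4.0, -0.2, 0, 1],
  [0, 0, 1.5, 4.0, -0.2, 0, 1],
  [0, 0, 1.5, 4.0, 0, 0, 1],
  [0, 0, 1.5, 4.0, 0, 0, 1],
  [0, 0, 1.6, 4.2, 0.2, 0, 1],
  [0, 0, 1.6, 4.2, 0.3, 0, 1],
])

```text
clock: 8.4
eef_pos: [0.502, -0.0098, 0.148]
ee_rot: [-3.141, 0.002, 0.251]
contact_force: [-7.6, 2.4, 3.3]
finger_gap: -0.001
```

Call:
send_rows([
  [0, 0, 1.2, 3.0, 0.3, 0, 1],
  [0, 0, 1.2, 3.0, 0.4, 0, 1],
  [0, 0, 1.1, 3.0, 0.4, 0, 1],
  [0, 0, 1.1, 3.0, 0.5, 0, 1],
  [0, 0, 1.1, 3.0, 0.5, 0, 1],
  [0, 0, 1.1, 3.0, 0.6, 0, 1],
  [0, 0, 1.2, 3.0, 0.6, 0, 1],
  [0, 0, 1.2, 3.0, 0.7, 0, 1],
])

```text
clock: 9.2
eef_pos: [0.5259, -0.0059, 0.1479]
ee_rot: [-3.141, 0.002, 0.411]
contact_force: [-8.3, 0.9, 2.6]
finger_gap: -0.001
```

Call:
send_rows([
  [0, 0, 0.6, 1.5, 0.4, 0, 1],
  [0, 0, 0.6, 1.5, 0.4, 0, 1],
  [0, 0, 0.6, 1.5, 0.4, 0, 1],
  [0, 0, 0.6, 1.5, 0.4, 0, 1],
  [0, 0, 0.6, 1.5, 0.5, 0, 1],
  [0, 0, 0.6, 1.5, 0.5, 0, 1],
  [0, 0, 0.5, 1.4, 0.5, 0, 1],
  [0, 0, 0.5, 1.4, 0.5, 0, 1],
])

```text
clock: 10.0
eef_pos: [0.5377, -0.0025, 0.1479]
ee_rot: [-3.141, 0.002, 0.491]
contact_force: [-7.3, 0.6, 2.0]
finger_gap: 0.006
```

```bash
cat > f.py <<'E'
from path import *
from scipy.optimize import minimize_scalar
s=env.state();p=s["eef_pos"][:2]
o=minimize_scalar(lambda x:np.sum((tcp(x)-p)**2),bounds=(-.2,1.5),method="bounded").x
th=th0+o;l=np.array([-np.sin(th),np.cos(th)]);F=s["contact_force"][:2]
print("s",o,"err mm",(p-tcp(o))@np.array([np.cos(th),np.sin(th)])*1000,"Ft",-F@l,"Fr",F@np.array([np.cos(th),np.sin(th)]),"yawerr",np.degrees(s["ee_rot"][2]-o)-4.93)
E
python3 f.py
```

```text
s 0.3955704883497322 err mm 0.7240280656724349 Ft 6.164292994588665 Fr -3.8773221850363147 yawerr 0.5393230240591134
```

Call:
send_rows([
  [0, 0, 0.3, 0.9, 0.3, 0, 1],
  [0, 0, 0.3, 0.9, 0.3, 0, 1],
  [0, 0, 0.3, 0.9, 0.3, 0, 1],
  [0, 0, 0.3, 0.9, 0.3, 0, 1],
  [0, 0, 0.3, 0.8, 0.3, 0, 1],
  [0, 0, 0.3, 0.8, 0.3, 0, 1],
  [0, 0, 0.3, 0.5, 0.2, 0, 1],
  [0, 0, 0, 0, 0, 0, 1],
])

```text
clock: 10.8
eef_pos: [0.5434, -0.0004, 0.1479]
ee_rot: [-3.141, 0.002, 0.528]
contact_force: [-7.0, 0.8, 2.1]
finger_gap: 0.002
```

```bash
python3 f.py
```

```text
s 0.43527568047362397 err mm 0.6816640768128367 Ft 5.654379152090305 Fr -4.196261231263518 yawerr 0.35865105159725985
```

Call:
send_rows([
  [0, 0, 0.3, 0.8, 0.4, 0, 1],
  [0, 0, 0.3, 0.8, 0.4, 0, 1],
  [0, 0, 0.3, 0.8, 0.4, 0, 1],
  [0, 0, 0.3, 0.8, 0.4, 0, 1],
  [0, 0, 0.3, 0.8, 0.3, 0, 1],
  [0, 0, 0.3, 0.8, 0.3, 0, 1],
  [0, 0, 0.3, 0.8, 0.3, 0, 1],
  [0, 0, 0, 0, 0, 0, 1],
])

```text
clock: 11.6
eef_pos: [0.5491, 0.0019, 0.1479]
ee_rot: [-3.141, 0.002, 0.564]
contact_force: [-6.4, -0.4, 1.6]
finger_gap: 0.001
```

```bash
python3 f.py
```

```text
s 0.47564072809268165 err mm 0.6201705049945618 Ft 5.597072690206354 Fr -3.055142620568929 yawerr 0.138790576779237
```

Call:
send_rows([
  [0, 0, 0.4, 0.8, 0.4, 0, 1],
  [0, 0, 0.4, 0.8, 0.4, 0, 1],
  [0, 0, 0.3, 0.8, 0.4, 0, 1],
  [0, 0, 0.3, 0.8, 0.4, 0, 1],
  [0, 0, 0.3, 0.8, 0.4, 0, 1],
  [0, 0, 0.3, 0.8, 0.4, 0, 1],
  [0, 0, 0.3, 0.8, 0.3, 0, 1],
  [0, 0, 0, 0, 0, 0, 1],
])

```text
clock: 12.4
eef_pos: [0.5547, 0.0045, 0.1479]
ee_rot: [-3.141, 0.002, 0.604]
contact_force: [-6.7, -0.4, 2.0]
finger_gap: -0.001
```

```bash
python3 f.py
```

```text
s 0.5162760047938592 err mm 0.5236680025418176 Ft 5.7464570099502525 Fr -3.4968661856952403 yawerr 0.10428110437628124
```

Call:
send_rows([
  [0, 0, 0.4, 0.8, 0.4, 0, 1],
  [0, 0, 0.4, 0.8, 0.4, 0, 1],
  [0, 0, 0.3, 0.8, 0.4, 0, 1],
  [0, 0, 0.3, 0.8, 0.4, 0, 1],
  [0, 0, 0.3, 0.8, 0.4, 0, 1],
  [0, 0, 0.3, 0.7, 0.4, 0, 1],
  [0, 0, 0.3, 0.7, 0.4, 0, 1],
  [0, 0, 0, 0, 0, 0, 1],
])

```text
clock: 13.2
eef_pos: [0.5601, 0.0073, 0.1479]
ee_rot: [-3.141, 0.002, 0.644]
contact_force: [-5.3, -1.2, 2.1]
finger_gap: -0.001
```

```bash
python3 f.py
```

```text
s 0.5560463666542427 err mm 0.48007364744399794 Ft 4.949609926294059 Fr -2.2280236310881296 yawerr 0.12283322138756336
```

Call:
send_rows([
  [0, 0, 0.3, 0.8, 0.4, 0, 1],
  [0, 0, 0.3, 0.8, 0.4, 0, 1],
  [0, 0, 0.3, 0.8, 0.4, 0, 1],
  [0, 0, 0.3, 0.7, 0.4, 0, 1],
  [0, 0, 0.3, 0.7, 0.4, 0, 1],
  [0, 0, 0.3, 0.7, 0.4, 0, 1],
  [0, 0, 0.4, 0.8, 0.5, 0, 1],
  [0, 0, 0, 0, 0, 0, 1],
])

```text
clock: 14.0
eef_pos: [0.5654, 0.0102, 0.1479]
ee_rot: [-3.141, 0.002, 0.683]
contact_force: [-5.4, -1.0, 1.2]
finger_gap: -0.003
```

```bash
python3 - <<'E'
from h import *
exec(open("f.py").read())
p,d=camera("scene"); crop("scene",p,255,130,120,90,6,"pics/scene5c.png")
E
```

```text
s 0.5957806723681485 err mm 0.4654061363357678 Ft 4.857780713281442 Fr -2.632664530735913 yawerr 0.05147921352950746
```

View pics/scene5c.png

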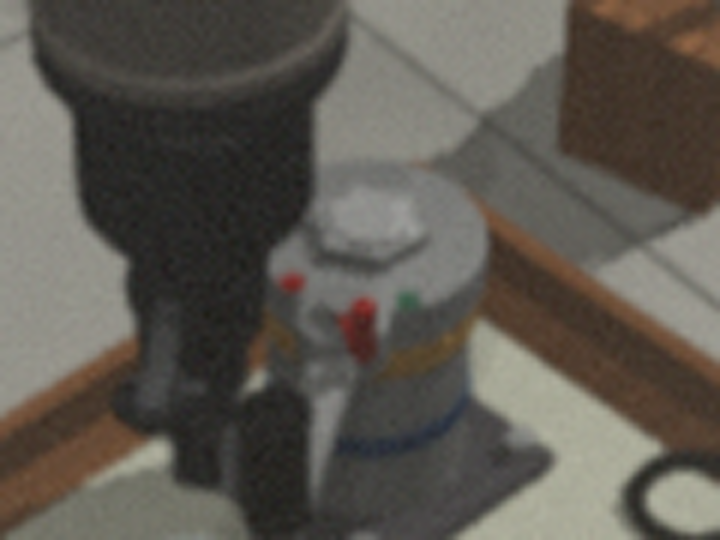

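Call:
send_rows([
  [0, 0, 0.3, 0.8, 0.4, 0, 1],
  [0, 0, 0.3, 0.8, 0.5, 0, 1],
  [0, 0, 0.3, 0.7, 0.4, 0, 1],
  [0, 0, 0.3, 0.7, 0.5, 0, 1],
  [0, 0, 0.3, 0.7, 0.4, 0, 1],
  [0, 0, 0.4, 0.7, 0.5, 0, 1],
  [0, 0, 0.4, 0.7, 0.5, 0, 1],
  [0, 0, 0, 0, 0, 0, 1],
])

```text
clock: 14.85
eef_pos: [0.5705, 0.0133, 0.1479]
ee_rot: [-3.141, 0.002, 0.723]
contact_force: [-5.3, -1.4, 1.5]
finger_gap: -0.0
```

```bash
python3 f.py
```

```text
s 0.6350761028731182 err mm 0.3990915345899754 Ft 4.943951371368982 Fr -2.423144206602612 yawerr 0.09770731318789316
```

Call:
send_rows([
  [0, 0, 0.3, 0.8, 0.5, 0, 1],
  [0, 0, 0.3, 0.8, 0.5, 0, 1],
  [0, 0, 0.3, 0.7, 0.5, 0, 1],
  [0, 0, 0.3, 0.7, 0.5, 0, 1],
  [0, 0, 0.3, 0.7, 0.5, 0, 1],
  [0, 0, 0.4, 0.7, 0.5, 0, 1],
  [0, 0, 0.4, 0.7, 0.5, 0, 1],
  [0, 0, 0, 0, 0, 0, 1],
])

```text
clock: 15.65
eef_pos: [0.5756, 0.0166, 0.1479]
ee_rot: [-3.141, 0.002, 0.763]
contact_force: [-5.5, -2.0, 1.7]
finger_gap: 0.001
```

```bash
python3 f.py
```

```text
s 0.6748714818817422 err mm 0.3852504878672809 Ft 5.355609302488568 Fr -2.340924848410026 yawerr 0.11055146342170374
```

Call:
send_rows([
  [0, 0, 0.3, 0.7, 0.5, 0, 1],
  [0, 0, 0.3, 0.7, 0.5, 0, 1],
  [0, 0, 0.3, 0.7, 0.5, 0, 1],
  [0, 0, 0.3, 0.7, 0.5, 0, 1],
  [0, 0, 0.3, 0.7, 0.5, 0, 1],
  [0, 0, 0.4, 0.7, 0.5, 0, 1],
  [0, 0, 0.4, 0.7, 0.5, 0, 1],
  [0, 0, 0, 0, 0, 0, 1],
])

```text
clock: 16.45
eef_pos: [0.5802, 0.0199, 0.1479]
ee_rot: [-3.141, 0.002, 0.803]
contact_force: [-8.3, -2.8, 4.7]
finger_gap: 0.001
```

```bash
python3 f.py
```

```text
s 0.7121829967634689 err mm 0.38577642409342405 Ft 7.849884136456858 Fr -3.9930937954209624 yawerr 0.2655151149433532
```

Call:
send_rows([
  [0, 0, 0.3, 0.7, 0.5, 0, 1],
  [0, 0, 0.3, 0.7, 0.5, 0, 1],
  [0, 0, 0.3, 0.7, 0.6, 0, 1],
  [0, 0, 0.3, 0.7, 0.5, 0, 1],
  [0, 0, 0.3, 0.7, 0.6, 0, 1],
  [0, 0, 0.4, 0.6, 0.5, 0, 1],
  [0, 0, 0.4, 0.6, 0.6, 0, 1],
  [0, 0, 0, 0, 0, 0, 1],
])

```text
clock: 17.25
eef_pos: [0.5847, 0.0233, 0.1478]
ee_rot: [-3.14, 0.003, 0.843]
contact_force: [-10.3, -4.5, 5.1]
finger_gap: -0.001
```

```bash
python3 f.py
```

```text
s 0.7488745417147353 err mm 0.38788905008480484 Ft 10.291642831639942 Fr -4.630421610973562 yawerr 0.44516775355729
```

Call:
send_rows([
  [0, 0, 0.2, 0.4, 0.3, 0, 1],
  [0, 0, 0.2, 0.4, 0.3, 0, 1],
  [0, 0, 0.2, 0.4, 0.4, 0, 1],
  [0, 0, 0.2, 0.4, 0.3, 0, 1],
  [0, 0, 0.2, 0.4, 0.4, 0, 1],
  [0, 0, 0, 0.3, 0.3, 0, 1],
  [0, 0, 0, 0, 0, 0, 1],
  [0, 0, 0, 0, 0, 0, 1],
])

```text
clock: 18.05
eef_pos: [0.587, 0.0252, 0.1478]
ee_rot: [-3.14, 0.003, 0.86]
contact_force: [-10.8, -5.0, 4.9]
finger_gap: 0.001
```

```bash
python3 f.py;python3 f.py
```

```text
s 0.7682641903720387 err mm 0.3509209971424394 Ft 10.917745973917876 Fr -4.851965091071482 yawerr 0.3157402382931469
s 0.7682641903720387 err mm 0.3509209971424394 Ft 10.917745973917876 Fr -4.851965091071482 yawerr 0.3157402382931469
```

Call:
send_rows([
  [0, 0, 0.2, 0.4, 0.3, 0, 1],
  [0, 0, 0.2, 0.4, 0.3, 0, 1],
  [0, 0, 0.2, 0.4, 0.4, 0, 1],
  [0, 0, 0.2, 0.4, 0.3, 0, 1],
  [0, 0, 0.2, 0.3, 0.3, 0, 1],
  [0, 0, 0, 0, 0, 0, 1],
  [0, 0, 0, 0, 0, 0, 1],
  [0, 0, 0, 0, 0, 0, 1],
])

```text
clock: 18.85
eef_pos: [0.5888, 0.0267, 0.1478]
ee_rot: [-3.14, 0.003, 0.877]
contact_force: [-10.7, -7.1, 6.7]
finger_gap: 0.0
```

```bash
python3 f.py
```

```text
s 0.7835264207427114 err mm 0.41668125379999255 Ft 12.306615240457303 Fr -3.6128186140413145 yawerr 0.43223529066913624
```

Call:
send_rows([
  [0, 0, 0, 0.2, 0.2, 0, 1],
  [0, 0, 0, 0, 0, 0, 1],
  [0, 0, 0, 0, 0, 0, 1],
  [0, 0, 0, 0, 0, 0, 1],
  [0, 0, 0, 0, 0, 0, 1],
  [0, 0, 0, 0, 0, 0, 1],
  [0, 0, 0, 0, 0, 0, 1],
  [0, 0, 0, 0, 0, 0, 1],
])

```text
clock: 19.65
eef_pos: [0.5889, 0.0268, 0.1478]
ee_rot: [-3.14, 0.003, 0.877]
contact_force: [-11.8, -6.5, 5.9]
finger_gap: -0.0
```

```bash
python3 f.py
```

```text
s 0.7848810994736032 err mm 0.4199521361990171 Ft 12.627096556644236 Fr -4.832766082820563 yawerr 0.34862183535973745
```

Call:
send_rows([
  [0, 0, 0, -1.3, -1.5, 0, 1],
  [0, 0, 0, -1.3, -1.5, 0, 1],
  [0, 0, 0, -3, -4, 0, 1],
  [0, 0, 0, -8, -10, 0, 1],
  [0, 0, 0, -12, -14, 0, 1],
  [0, 0, 0, 0, 0, 20, 1],
  [0, 0, 0, -10, -10, 30, 1],
  [0, 0, 0, -10, -20, 30, 1],
])

```text
clock: 20.45
eef_pos: [0.5436, -0.0327, 0.2291]
ee_rot: [-3.141, -0.0, 0.879]
contact_force: [-0.2, -1.1, 0.2]
finger_gap: -0.0
```

Call:
send_rows([
  [0, 0, 0, 0, -40, 0, 1],
  [0, 0, 0, 0, -40, 0, 1],
  [0, 0, 0, 0, -40, 0, 1],
  [0, 0, 0, 0, -40, 0, 1],
  [0, 0, 0, 0, -40, 0, 1],
  [0, 0, 0, 0, 0, 0, 1],
  [0, 0, 0, 0, 0, 0, 1],
  [0, 0, 0, 0, 0, 0, 1],
])

```text
clock: 21.25
eef_pos: [0.5443, -0.2321, 0.2284]
ee_rot: [-3.142, -0.0, 0.878]
contact_force: [0.1, 1.0, 0.5]
finger_gap: -0.0
```

```bash
python3 - <<'E'
from h import *
for n,b in(("scene",(245,130,160,120)),("top",(200,240,140,105))):
    p,d=camera(n); crop(n,p,*b,5,f"pics/{n}6c.png")
    cv2.imwrite(f"pics/{n}6.png",p[:,:,::-1])
    s=env.state();print(s["contact_force"],s["eef_pos"])
E
```

```text
[-0.17363547  0.37303518 -0.49285747] [ 0.54447043 -0.23168571  0.22845189]
[-0.13001955  0.16077532  0.01019752] [ 0.54463059 -0.2315932   0.2284781 ]
```

View pics/scene6c.png

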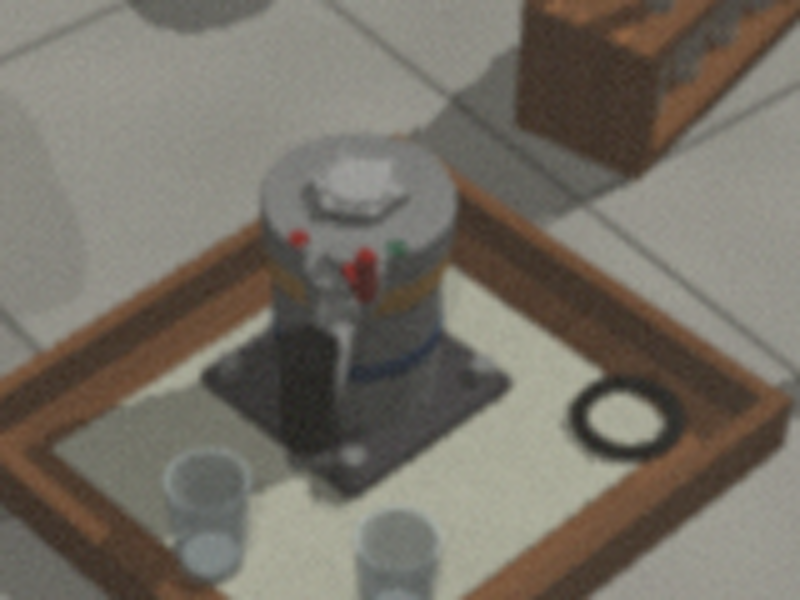

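View pics/top6c.png

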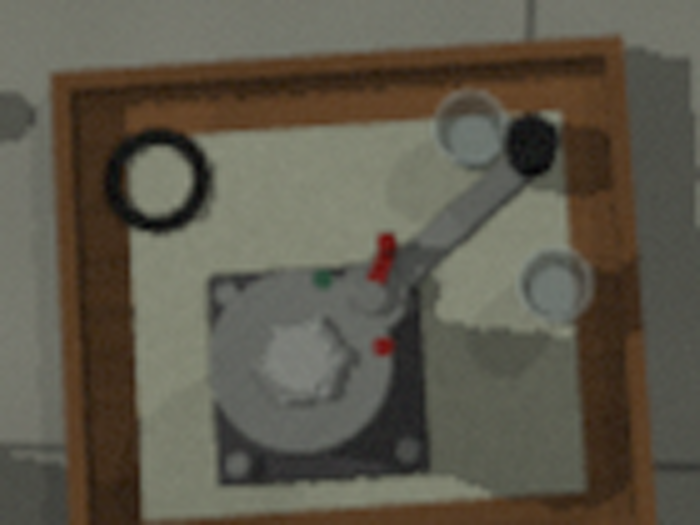

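View pics/top6.png

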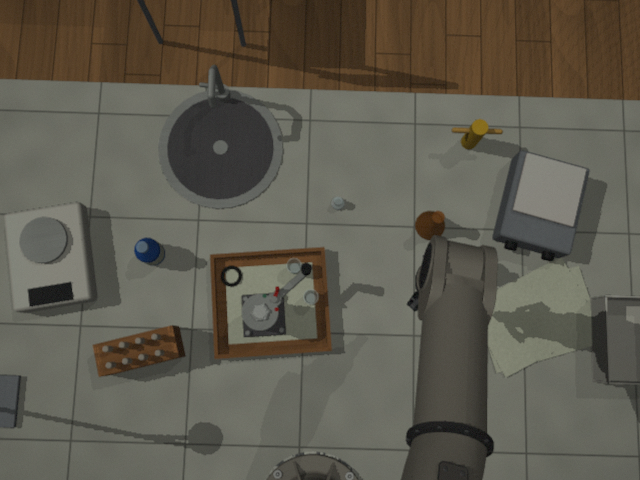

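```bash
python3 - <<'E'
from path import *
g=ray("top",200+531/5-.4,240+145/5-.4,.18)[:2];v=g-A;print(g,np.hypot(*v),np.arctan2(v[1],v[0])-th0)
t=ray("top",200+387/5-.4,240+242/5-.4,.163)[:2]
u=v/np.hypot(*v);l=np.array([-u[1],u[0]]);w=t-A-.046*u;print("lever",.5+np.arctan2(w@l,w@u))
# unmoved objects vs first images
for n in("top","scene"):
    a=np.load(n+"0.npz")["p"];b=cv2.imread(f"pics/{n}6.png")[:,:,::-1]
    for nm,P in(("beakers/gasket",None),):
        d=cv2.absdiff(cv2.GaussianBlur(a,(5,5),0),cv2.GaussianBlur(b.copy(),(5,5),0)).max(2)>30
        N,l2,s,c=cv2.connectedComponentsWithStats(d.astype(np.uint8));print(n,s[1:][s[1:,4]>15].tolist())
E
```

```text
[0.59066991 0.03438992] 0.14792806943454073 0.6652438384963509
lever 1.0085324702016147
top [[406, 239, 204, 241, 17177], [461, 257, 22, 24, 354], [478, 259, 10, 11, 80], [301, 262, 11, 14, 110], [484, 268, 6, 7, 21], [270, 277, 34, 26, 199], [358, 286, 8, 5, 22], [349, 288, 7, 7, 21], [318, 303, 10, 8, 67], [275, 305, 16, 13, 108], [344, 318, 55, 14, 403], [628, 323, 12, 57, 571], [586, 437, 54, 43, 1328], [402, 451, 11, 29, 204]]
scene [[54, 0, 88, 82, 4098], [133, 0, 21, 28, 327], [161, 4, 14, 7, 76], [160, 23, 21, 48, 607], [157, 26, 4, 8, 18], [185, 34, 11, 33, 186], [190, 67, 8, 23, 129], [94, 93, 86, 141, 4025], [53, 133, 53, 14, 187], [170, 132, 7, 9, 32], [288, 170, 6, 10, 48], [272, 177, 34, 26, 239], [258, 179, 14, 22, 220], [311, 179, 5, 6, 16], [309, 189, 7, 11, 41], [40, 192, 31, 8, 145], [264, 200, 7, 8, 42], [183, 242, 60, 37, 497], [220, 262, 41, 33, 374], [0, 342, 80, 60, 2393]]
```

```bash
python3 - <<'E'
from path import *
def sw(P): v=P-A; return np.hypot(*v),np.arctan2(v[1],v[0])-th0
# green & red dot, post in both pictures (scene). dots on head
for nm,x0,y0,k,pts in(("orig",225,140,5,dict(green=(438,202),red=(371,153))),("pic5",255,130,6,dict(green=(408,300),red=(292,283),post=(363,306),grip=(275,398))),("end",245,130,5,dict(green=(397,246),red=(299,239),post=(366,256),grip=(308,340)))):
    for q,(x,y) in pts.items():
        z={"post":.163,"grip":.181}.get(q,.136)
        P=ray("scene",x0+(x+.5)/k-.5,y0+(y+.5)/k-.5,z)[:2];print(nm,q,P.round(4),np.round(sw(P),3))
E
```

```text
orig green [0.5104 0.111 ] [0.038 0.495]
orig red [0.4659 0.1071] [ 0.043 -0.678]
pic5 green [0.5234 0.1302] [0.036 1.135]
pic5 red [0.4896 0.1017] [ 0.041 -0.088]
pic5 post [0.5388 0.0966] [0.067 0.734]
pic5 grip [0.5721 0.0324] [0.138 0.556]
end green [0.5234 0.1343] [0.035 1.246]
end red [0.4929 0.1025] [ 0.04  -0.006]
end post [0.5429 0.1008] [0.068 0.82 ]
end grip [0.5832 0.0388] [0.14  0.647]
```

```bash
python3 - <<'E'
from path import *
ims={}
for n in("top","scene"):
    ax=A
    for k,f in(("start",None),("end",f"pics/{n}6.png")):
        p=np.load(n+"0.npz")["p"] if f is None else cv2.imread(f)[:,:,::-1]
        S=240;sc=S/.06
        src=np.float32([[0,0],[S,0],[S,S],[0,S]])
        W=[[ax[0]+(x-S/2)/sc,ax[1]+(y-S/2)/sc,.142] for x,y in src]
        H=cv2.getPerspectiveTransform(proj(n,W).astype(np.float32),src)
        q=cv2.warpPerspective(np.ascontiguousarray(p),H,(S,S),flags=cv2.INTER_CUBIC);ims[n,k]=q
        g=cv2.GaussianBlur(cv2.cvtColor(q,cv2.COLOR_RGB2GRAY).astype(np.float32),(0,0),6)
        gx=cv2.Sobel(g,5,1,0);gy=cv2.Sobel(g,5,0,1)
        yy,xx=np.mgrid[:S,:S]-S/2;r=np.hypot(xx,yy)/sc
        for lo,hi in((.012,.026),(.014,.024),(.015,.028)):
            m=(r>lo)&(r<hi);z=np.sum((np.hypot(gx,gy)**2*np.exp(6j*np.arctan2(gy,gx)))[m])/np.sum((np.hypot(gx,gy)**2)[m])
            print(n,k,round(np.angle(z)/6,3),round(abs(z),2))
cv2.imwrite("pics/hex.png",np.vstack([np.hstack([ims[n,k] for k in("start","end")]) for n in("top","scene")])[:,:,::-1])
E
```

```text
top start -0.342 0.16
top start -0.342 0.16
top start -0.33 0.16
top end 0.171 0.29
top end 0.17 0.28
top end 0.179 0.28
scene start -0.445 0.29
scene start -0.454 0.31
scene start -0.447 0.3
scene end 0.205 0.21
scene end 0.211 0.25
scene end 0.201 0.24
```

View pics/hex.png

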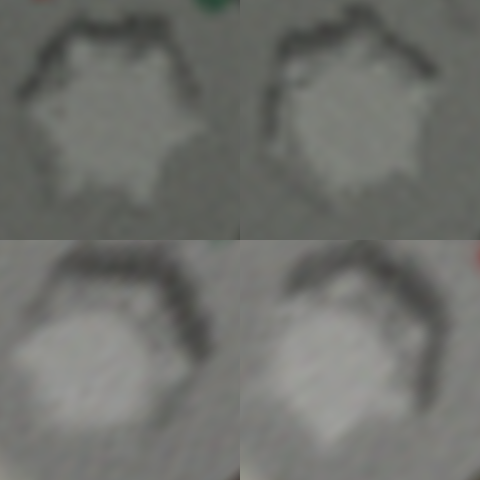

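Call:
send_rows([
  [0, 0, 0, 2, 40, 0, 1],
  [0, 0, 0, 2, 45, 0, 1],
  [0, 0, 0, 2, 45, 0, 1],
  [0, 0, 0, 2, 45, 0, 1],
  [0, 0, 0, 2, 35, 0, 1],
  [0, 0, 0, 1, 16, -20, 1],
  [0, 0, 0, 0, 0, -30, 1],
  [0, 0, 0, 0, 0, -30, 1],
])

```text
clock: 22.15
eef_pos: [0.5557, -0.0049, 0.148]
ee_rot: [3.14, -0.001, 0.88]
contact_force: [0.4, 0.2, -0.2]
finger_gap: 0.001
```

Call:
send_rows([
  [0, 0, 0, 2.0, 2.5, 0, 1],
  [0, 0, 0, 2.0, 2.5, 0, 1],
  [0, 0, 0, 2.0, 2.5, 0, 1],
  [0, 0, 0, 2.0, 2.0, 0, 1],
  [0, 0, 0, 2.0, 2.0, 0, 1],
  [0, 0, 0, 2, 2, 0, 1],
  [0, 0, 0, 0, 0, 0, 1],
  [0, 0, 0, 0, 0, 0, 1],
])

```text
clock: 22.95
eef_pos: [0.5676, 0.0069, 0.1483]
ee_rot: [-3.141, 0.0, 0.877]
contact_force: [0.0, -0.5, 0.5]
finger_gap: -0.003
```

```bash
python3 f.py
```

```text
s 0.5973638833908885 err mm 4.38751906211227 Ft 0.25975547571896207 Fr 0.3954642818326847 yawerr 11.087432248886998
```

Call:
send_rows([
  [0, 0, 0, 1, 1, 0, 1],
  [0, 0, 0, 1, 1, 0, 1],
  [0, 0, 0, 1, 1, 0, 1],
  [0, 0, 0, 1, 0.8, 0, 1],
  [0, 0, 0, 1, 0.8, 0, 1],
  [0, 0, 0, 1, 0.8, 0, 1],
  [0, 0, 0, 0, 0, 0, 1],
  [0, 0, 0, 0, 0, 0, 1],
])

```text
clock: 23.75
eef_pos: [0.5736, 0.0123, 0.1483]
ee_rot: [-3.142, -0.0, 0.877]
contact_force: [-0.6, -0.0, -0.5]
finger_gap: -0.001
```

```bash
python3 f.py
```

```text
s 0.6485881263674813 err mm 2.880073382523094 Ft 0.42639822722281845 Fr -0.35121145201917214 yawerr 8.157440411290342
```

Call:
send_rows([
  [0, 0, 0, 0.7, 0.7, 0, 1],
  [0, 0, 0, 0.7, 0.7, 0, 1],
  [0, 0, 0, 0.7, 0.7, 0, 1],
  [0, 0, 0, 0.7, 0.7, 0, 1],
  [0, 0, 0, 0.7, 0.6, 0, 1],
  [0, 0, 0, 0.5, 0.6, 0, 1],
  [0, 0, 0, 0, 0, 0, 1],
  [0, 0, 0, 0, 0, 0, 1],
])

```text
clock: 24.55
eef_pos: [0.5775, 0.016, 0.1482]
ee_rot: [-3.141, 0.0, 0.877]
contact_force: [-3.3, -3.9, 2.2]
finger_gap: 0.002
```

```bash
python3 f.py
```

```text
s 0.6824647158146575 err mm 1.927733681994527 Ft 5.0909393802964455 Fr 0.492078355771495 yawerr 6.2039002927190765
```

Call:
send_rows([
  [0, 0, 0, 0.6, 0.6, 0, 1],
  [0, 0, 0, 0.6, 0.6, 0, 1],
  [0, 0, 0, 0.6, 0.6, 0, 1],
  [0, 0, 0, 0.6, 0.5, 0, 1],
  [0, 0, 0, 0.6, 0.5, 0, 1],
  [0, 0, 0, 0.5, 0.5, 0, 1],
  [0, 0, 0, 0, 0, 0, 1],
  [0, 0, 0, 0, 0, 0, 1],
])

```text
clock: 25.35
eef_pos: [0.5809, 0.0189, 0.1482]
ee_rot: [-3.142, 0.001, 0.876]
contact_force: [-4.5, -6.2, 1.8]
finger_gap: 0.001
```

```bash
python3 f.py
```

```text
s 0.7115245585448277 err mm 1.585406995159619 Ft 7.615223032842878 Fr 1.1317461587644866 yawerr 4.517404465270845
```

Call:
send_rows([
  [0, 0, 0, 0.6, 0.5, 0, 1],
  [0, 0, 0, 0.6, 0.5, 0, 1],
  [0, 0, 0, 0.6, 0.5, 0, 1],
  [0, 0, 0, 0.6, 0.5, 0, 1],
  [0, 0, 0, 0.6, 0.5, 0, 1],
  [0, 0, 0, 0.5, 0.5, 0, 1],
  [0, 0, 0, 0, 0, 0, 1],
  [0, 0, 0, 0, 0, 0, 1],
])

```text
clock: 26.15
eef_pos: [0.584, 0.0217, 0.1481]
ee_rot: [-3.141, 0.002, 0.876]
contact_force: [-6.8, -6.5, 2.2]
finger_gap: -0.003
```

```bash
python3 f.py
```

```text
s 0.7386761504148037 err mm 1.2805112711587796 Ft 9.38689282597111 Fr -0.5473885669007948 yawerr 2.954399998786485
```

Call:
send_rows([
  [0, 0, 0, 0.6, 0.6, 0, 1],
  [0, 0, 0, 0.6, 0.6, 0, 1],
  [0, 0, 0, 0.6, 0.6, 0, 1],
  [0, 0, 0, 0.6, 0.6, 0, 1],
  [0, 0, 0, 0.6, 0.6, 0, 1],
  [0, 0, 0, 0.5, 0.5, 0, 1],
  [0, 0, 0, 0, 0, 0, 1],
  [0, 0, 0, 0, 0, 0, 1],
])

```text
clock: 26.95
eef_pos: [0.5873, 0.0247, 0.1481]
ee_rot: [-3.141, 0.002, 0.876]
contact_force: [-9.1, -8.1, 5.4]
finger_gap: -0.002
```

```bash
python3 f.py
```

```text
s 0.7681486661986261 err mm 0.9650784641730494 Ft 12.073654286404887 Fr -1.526399507499463 yawerr 1.2453830785226012
```

Firm again at 12 N on the same curve, so the cap is on its stop. I'll release slowly.

Call:
send_rows([
  [0, 0, 0, -0.6, -0.7, 0, 1],
  [0, 0, 0, -0.6, -0.7, 0, 1],
  [0, 0, 0, -0.6, -0.7, 0, 1],
  [0, 0, 0, -0.6, -0.7, 0, 1],
  [0, 0, 0, -0.6, -0.7, 0, 1],
  [0, 0, 0, -0.6, -0.7, 0, 1],
  [0, 0, 0, -0.6, -0.7, 0, 1],
  [0, 0, 0, 0, 0, 0, 1],
])

```text
clock: 27.75
eef_pos: [0.5836, 0.0211, 0.1482]
ee_rot: [-3.141, 0.0, 0.877]
contact_force: [-4.8, -2.9, 2.0]
finger_gap: -0.0
```

```bash
python3 f.py
```

```text
s 0.7340055639940304 err mm 1.4556460691910629 Ft 5.398353738953 Fr -1.5706220047088915 yawerr 3.2589251388430167
```

Call:
send_rows([
  [0, 0, 0, -0.7, -0.8, 0, 1],
  [0, 0, 0, -0.7, -0.8, 0, 1],
  [0, 0, 0, -0.7, -0.8, 0, 1],
  [0, 0, 0, -0.7, -0.8, 0, 1],
  [0, 0, 0, -0.7, -0.8, 0, 1],
  [0, 0, 0, -0.7, -0.8, 0, 1],
  [0, 0, 0, -0.7, -0.8, 0, 1],
  [0, 0, 0, 0, 0, 0, 1],
])

```text
clock: 28.55
eef_pos: [0.5791, 0.0155, 0.1484]
ee_rot: [3.141, -0.0, 0.877]
contact_force: [-0.7, -1.5, 0.3]
finger_gap: 0.001
```

```bash
python3 f.py
```

```text
s 0.6894672120322526 err mm 3.290534552040086 Ft 1.5110904652459038 Fr 0.5812474685877436 yawerr 5.804845909761864
```

Call:
send_rows([
  [0, 0, 0, -2, -2.4, 0, 1],
  [0, 0, 0, -4, -5, 0, 1],
  [0, 0, 0, -6, -8, 0, 1],
  [0, 0, 0, -8, -10, 0, 1],
  [0, 0, 0, 0, 0, 20, 1],
  [0, 0, 0, 0, 0, 30, 1],
  [0, 0, 0, 0, -20, 30, 1],
  [0, 0, 0, 0, -30, 0, 1],
])

```text
clock: 29.35
eef_pos: [0.5603, -0.0595, 0.2324]
ee_rot: [3.137, -0.003, 0.879]
contact_force: [0.7, -0.2, -0.0]
finger_gap: 0.001
```

Call:
send_rows([
  [0, 0, 0, 0, -40, 0, 1],
  [0, 0, 0, 0, -40, 0, 1],
  [0, 0, 0, 0, -40, 0, 1],
  [0, 0, 0, 0, -20, 0, 1],
  [0, 0, 0, 0, 0, 0, 1],
  [0, 0, 0, 0, 0, 0, 1],
  [0, 0, 0, 0, 0, 0, 1],
  [0, 0, 0, 0, 0, 0, 1],
])

```text
clock: 30.15
eef_pos: [0.5591, -0.1988, 0.2284]
ee_rot: [3.142, -0.0, 0.878]
contact_force: [-0.1, -0.4, 0.2]
finger_gap: -0.001
```

```bash
python3 - <<'E'
from h import *
for n,b in(("scene",(245,130,160,120)),("top",(200,240,140,105))):
    p,d=camera(n); crop(n,p,*b,5,f"pics/{n}7c.png")
    s=env.state();print(s["contact_force"],s["eef_pos"])
E
```

```text
[ 0.38106789 -0.56540698  0.8671701 ] [ 0.55908917 -0.19893589  0.22842453]
[-0.36213399  0.69570121  0.03339896] [ 0.55910824 -0.1990326   0.22840955]
```

View pics/top7c.png

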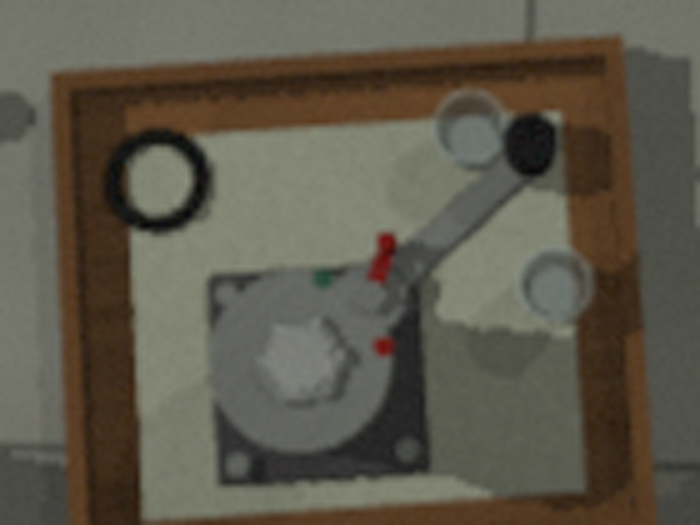

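The top view shows the grip at crop (531,145) and the lever post at (387,242), on the green side. Neither has moved since the last picture. Both beakers and the gasket are where they started, and the arm is clear of everything.

```bash
python3 -c "
from cell import finish_job;print(finish_job())"
```

```text
the job is handed in; nothing more can be done
None
```

The cap is loosened to its stop and the job is handed in, with the wrench released and the arm clear at about 30 s of the 58 s allowed.

- **Lever:** I pushed it over with the closed fingers at about 3 N. The reading rose to about 6 to 7 N when the lever reached its end stop, and the wrench crept about 0.03 rad anticlockwise. In the final pictures it measures about 1.0 rad, on the green side.
- **Swing:** I pushed the grip anticlockwise only. The push ran at about 5 to 6 N, slightly under the stated 6 to 9 N. It then climbed from 5.4 N at about 0.67 rad of swing to 12.6 N at 0.785 rad. I held 12.6 N for under a second, and the highest reading along the swing stayed below 17 N.
- **Disagreement:** after release the wrench stood at about 0.67 rad, about 0.1 rad back from where I held it. I pressed again to 12.1 N and got nearly the same force curve, with no flat stretch. That suggests elastic give at the stop rather than the cap slipping back. I then let go slowly.
- **Cap angle:** the cap's own angle cannot be read precisely. The hex in the images shows about 0.5 to 0.65 rad of turn, which fits it resting at its stop.
- **Surroundings:** the last close-up showed the beakers and gasket unmoved. The blue bottle, flask and stopper looked unmoved in the previous full view, but the arm hid the green bottle there, so I did not confirm it. Contact force was about zero with the arm clear.

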